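# Stack the samples and optics in two carrier trays

## Task

Load the two aluminium carrier trays for the microscope room: lay the culture flask flat inside the long tray and set the petri dish on the middle of the flask's flat body; stand the black filter cube upright inside the square tray and set the small white cover-glass box centrally on top of it. Keep the petri dish level while you carry it, do not knock or shift the objective canister or the timer, and leave both stacks standing freely.

Things in the scene. Friction and masses are not known exactly. Their poses are not given: they have to be found in the camera images.
- long_tray: Long open aluminium tray with a grey lined floor, fixed to the bench. Pocket inside 70 mm (x) by 126 mm (y), floor 3 mm above the bench, rim 5 mm thick and 8 mm high; outside 80 x 136 mm, with a flat thumb lug reaching 15 mm beyond the rim at each short end. Origin: centre of its underside, on the bench; z up. The two trays may change places.
- square_tray: Small square open aluminium tray with a grey lined floor, fixed to the bench. Pocket inside 54 x 54 mm, floor 3 mm above the bench, rim 5 mm thick and 8 mm high; outside 64 x 64 mm, with a flat thumb lug reaching 15 mm beyond the rim at its +y and -y sides. Origin: centre of its underside, on the bench; z up.
- flask: Culture flask lying flat, loose, about 50 g: white flat body, red cap at one end. 52 mm wide (x), 108 mm long with cap (y), 25 mm high. Origin: centre of the underside of the whole length; the flat body spans y = -36 to +54 mm (middle: y = +9), the cap y = -36 to -54. Goes along the long tray, either way round. Grip across the 52 mm; fingertips 10 mm above its underside clear the tray rim.
- dish: Closed round petri dish, white, 60 mm diameter over the lid, 15 mm high, about 18 g, loose; lid fixed. Only the lid's edge, 13 to 15 mm above the underside, has the full 60 mm; the bottom part is 56 mm. Origin: centre of its underside; z up.
- cube: Black filter cube, 38 x 38 mm (its x and y) and 38 mm high, with a round purple window in its top; anything set on top rests 36 mm above its underside. About 90 g, loose. Origin: centre of its underside; z up.
- glass_box: Small white box of cover glasses, 33 x 33 mm (its x and y), 21 mm high, about 40 g, loose; lid fixed. Origin: centre of its underside; z up.
- canister: Bystander: objective in a round clear canister with a black base, 39 mm diameter, 64 mm high, standing loose. Origin: centre of its underside.
- timer: Bystander: white bench timer with three buttons, 58 x 66 mm, 18 mm high, lying loose. Origin: centre of its underside.
Not all that is in view belongs to the job. There is more than one size of the glass_box; the job needs the larger.

How it is judged:
At the end, for the whole second after the job is handed in: Flask flat on the long tray's floor, within 15 mm of its middle and 0.25 rad of its length; dish on the flask, within 15 mm of its flat body's middle; cube on the square tray's floor, within 15 mm of its centre; box on the cube, within 10 mm of its centre. All at rest, tilted under 0.08 rad (x of flask in the frame of long_tray between -0.015 and 0.015 m and y of flask in the frame of long_tray between -0.015 and 0.015 m and z of flask in the frame of long_tray between 0 and 0.006 m and angle between the y axis of flask and the y axis of long_tray, either way round below 0.25 rad and x of dish in the frame of flask between -0.015 and 0.015 m and y of dish in the frame of flask between -0.006 and 0.024 m and z of dish in the frame of flask between 0.021 and 0.029 m and horizontal distance between cube and square_tray below 0.015 m and z of cube in the frame of square_tray between 0 and 0.006 m and horizontal distance between glass_box and cube below 0.01 m and z of glass_box in the frame of cube between 0.032 and 0.04 m and angle between each of flask, dish, cube, glass_box's own z axis and vertical below 0.08 rad and linear speed of each of flask, dish, cube, glass_box below 0.02 m/s and angular speed of each of flask, dish, cube, glass_box below 0.2 rad/s); the robot touches nothing.
It fails at once if the petri dish is tilted by more than 0.6 rad (angle between dish's own z axis and vertical above 0.6 rad).
It fails at once if the objective canister is shifted by more than 25 mm or tipped over (distance of canister from where it was at the start of the episode above 0.025 m or angle between canister's own z axis and vertical above 0.6 rad).
It fails at once if the timer is shifted by more than 25 mm or tipped over (distance of timer from where it was at the start of the episode above 0.025 m or angle between timer's own z axis and vertical above 0.6 rad).
It also fails if it takes over 101 s, if anything falls off the work surface, if the arm or the gripper's body presses on something with over 40 N, if the wrist force passes 120 N, or if a joint passes its speed limit or range.

## Robot

A 6-joint arm with a two-finger parallel gripper is mounted at the origin on a cart in front of the work surface, level with it; the furniture and walls round the work are solid. World frame = base frame: x ahead of the robot, y to its left, z up, the work surface at z = 0. Lengths are in m, angles in rad, forces in N, time in s.
With the tool pointing down it reaches from about 0.25 to 0.725 m from the base axis. Payload 4 kg.
Tool frame: the origin (TCP) lies midway between the tips of the shut fingers; the grasp point (between the pads) lies grip_point_offset behind it (grip_point_offset is the distance from the TCP to the grasp point, in m); z points along the fingers, y is the line along which they close (so a half turn about z gives the same grasp; the last joint's range is limited). The gripper opens to 85 mm and grips with 20 to 120 N. Pads are 22 mm wide; open, the fingers measure 114 mm over their backs; the gripper's body (76 mm by 85 mm) begins 54 mm behind the grasp point. The pads swing forward as they close: fully open they stand 13 mm farther back than shut.
Start: joints at [-1.227, 0.241, 0.005, 1.335, 0, 1.571], TCP at [0.169, -0.471, 0.231] pointing down, gripper open.
Joint ranges: [-2.72, 2.72], [-1.05, 1.87], [-1.09, 1.28], [-1.99, 2.15], [-1.42, 1.44], [-3.14, 3.14]. Speed limits (rad/s): [2.79, 2.79, 3.14, 3.14, 3.14, 3.14].

## Interface

Orientations are given as a unit quaternion [x, y, z, w].
In Python, from workcell import * gives the robot as it stands. The module is installed in compiled form; this text tells all that it offers.
- The arm moves only by the tool arm_command, never from a script. Its arguments are lists of equal length, an entry for each row: "slide": the shift along the tool's x, y, z in cm, a list of three; "spin": the turn about the tool's z in degrees. A call has exactly 5 rows; each row is the pose to reach, as a shift and turn from the pose commanded when the call began, along the tool's axes at that moment; what a row does not reach only later rows make up. A row lasts 1/8 s, in which the tool goes at most 62.5 mm and 10.7 degrees, less where a joint would pass 70% of its speed; a pose out of reach is approached as far as the arm can. A call with a gripper value outside its range is refused whole. "jaw" is the finger opening in cm, from 0 to 8.54, set as the call begins (left out, the last holds). The fingers move at their own pace and stop on an object; the grip force is fixed at half the most. Time passes only in rows, so rows that repeat a pose let the fingers close, or fill a call up. It gives the time, the measured TCP pose, the force, the opening and the grip force at its end, in the units of the state.
- get_obs(): the state, without advancing time (a new reading comes with each control period).
- camera(name): name is "scene" or "top" or "wrist"; returns a dict with "pixels" (420x560x3 uint8, red, green, blue), "range_z" (420x560 float32, m along the optical axis (not along the pixel's ray), 0 where there is no reading), "intrinsics" (3x3 intrinsics, pixels), "rvec" (rotation vector, rad) and "tvec" (3), from world to camera coordinates, as OpenCV has them. Camera axes: x right, y down, z forward; pixel columns grow to the right and rows downward; lengths in m; the calibration is good to about 2 mm. A picture is of the moment at which its call begins.
- job_done(): hands the job in; it is judged then, once.
Trained networks look in a picture, given as the dict that the camera call returned (one of the last four; its "shot" number tells which), for a name from the list of things; names that differ only in an ending like _2 or _b are one class to them, and where a whole thing is asked for, a point or a joint stands for the part that bears it (a point fixed in the world has none). Each returns a list of dicts, best first, with "confidence" (0 to 1); they miss things now and then, are a little off and sometimes report something else, mostly with a low value. They report only what shows in the picture. A call takes as long as a camera call. They do not tell look-alikes from the thing itself.
- recognise(picture, thing): "centre" ([column, row] in pixels, amid what is visible of it).
- landmark_of(picture, thing): "centre" ([column, row] in pixels: a listed point, or the origin of a listed thing).
The state is a dict: "clock": time; "joint_pos": joint angles; "joint_vel": joint speeds; "tau": joint torques, N m; "eef_pos": TCP position; "tool_rot": TCP orientation; "ft_force": force on the tool from outside, world axes, zero at the start; "ft_torque": the same for the moment, N m; "grip_width": finger opening in m; "grasp_force": force on a finger pad.
Only numpy, scipy, OpenCV 4.12 (cv2) and the standard library are available. Lean on these libraries where they do the work, as an engineer would, in place of code of your own. Each camera call takes 0.05 s, during which the arm holds its last target. There are 200 camera calls.

## Working session

There is one attempt and no reset: what is moved stays moved. The work goes in short steps, Python scripts to look and compute and a tool call to move; the robot and the scene stay as the last step left them, time stands still between calls to the robot, and variables do not carry over. Pictures are saved under pics/ and viewed, at most 14 in all, crops included, and the job is handed in when it is done.

Besides the shell and the picture viewer there is one more tool, called as name([rows], argument=value, ...), one row to a line, values as JSON. arm_command: Moves the arm, as the interface text tells. Its arguments: {"type":"object","properties":{"slide":{"type":"array","items":{"type":"array","items":{"type":"number"}}},"spin":{"type":"array","items":{"type":"number"}},"jaw":{"type":"number"}},"required":["slide","spin"]}

```bash
mkdir -p pics
cat > h.py <<'E'
from workcell import *
import numpy as np, cv2, pickle
from scipy.spatial.transform import Rotation as R
def save(c,n): cv2.imwrite('pics/'+n+'.png',c['pixels'][:,:,::-1])
def cloud(c):
    K=c['intrinsics'];z=c['range_z'];v,u=np.mgrid[:z.shape[0],:z.shape[1]]
    p=np.stack([(u-K[0,2])/K[0,0]*z,(v-K[1,2])/K[1,1]*z,z],-1)
    M=cv2.Rodrigues(np.array(c['rvec'],float))[0]
    w=(p-np.array(c['tvec']).ravel())@M
    w[z<=0]=np.nan
    return w
def proj(c,P): return cv2.projectPoints(np.array(P,float).reshape(-1,3),np.array(c['rvec'],float),np.array(c['tvec'],float),c['intrinsics'],None)[0].reshape(-1,2)
E
python3 - <<'E'
from h import *
o=get_obs(); print({k:np.round(v,3) for k,v in o.items()})
for n in ['scene','top']:
    c=camera(n); save(c,n+'0'); pickle.dump(c,open(n+'0.pkl','wb'))
    w=cloud(c)
    for t in ['long_tray','square_tray','flask','dish','cube','glass_box','canister','timer']:
        for d in landmark_of(c,t)[:4]:
            u,v=map(int,np.round(d['centre'])); print(n,t,u,v,round(d['confidence'],2),np.round(w[v,u],3))
E
```

```text
{'clock': np.float64(0.0), 'joint_pos': array([-1.227,  0.241,  0.004,  1.335,  0.   ,  1.571]), 'joint_vel': array([-0.   , -0.   , -0.001,  0.   , -0.002, -0.   ]), 'tau': array([ 3.0000e-03, -3.7232e+01,  2.5241e+01,  1.7000e-02,  0.0000e+00,
       -0.0000e+00]), 'eef_pos': array([ 0.168, -0.47 ,  0.23 ]), 'tool_rot': array([ 0.985,  0.171, -0.   , -0.001]), 'ft_force': array([ 0.413,  0.228, -0.605]), 'ft_torque': array([-0.066,  0.036,  0.01 ]), 'grasp_force': np.float64(0.0), 'grip_width': np.float64(0.085)}
scene square_tray 261 243 0.58 [ 0.43  -0.211  0.005]
scene flask 269 294 0.97 [ 0.315 -0.337  0.024]
scene dish 214 216 0.49 [ 0.142 -0.425  0.298]
scene glass_box 334 321 0.8 [ 0.352 -0.444  0.004]
scene glass_box 341 283 0.6 [ 0.419 -0.411  0.021]
scene timer 307 172 0.46 [ 0.181 -0.505  0.356]
top long_tray 186 174 0.7 [ 0.607  0.011 -0.   ]
top square_tray 276 249 0.57 [ 0.432 -0.207  0.004]
top flask 321 289 0.76 [ 0.343 -0.31   0.026]
top dish 210 241 0.69 [ 0.447 -0.054  0.014]
top glass_box 374 283 0.58 [ 0.358 -0.432  0.018]
top glass_box 365 248 0.53 [ 0.438 -0.411  0.023]
top canister 323 206 0.63 [ 0.527 -0.31   0.064]
top timer 227 115 0.91 [ 0.752 -0.083  0.012]
```

View pics/top0.png

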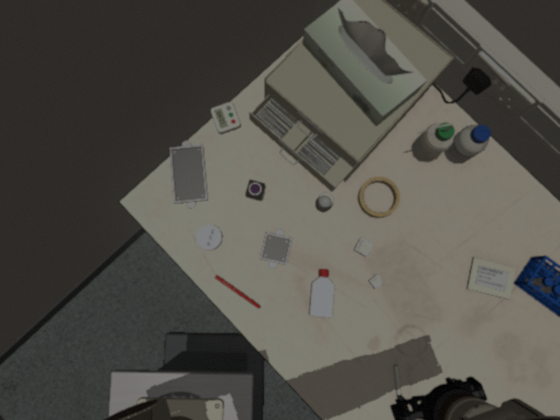

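View pics/scene0.png

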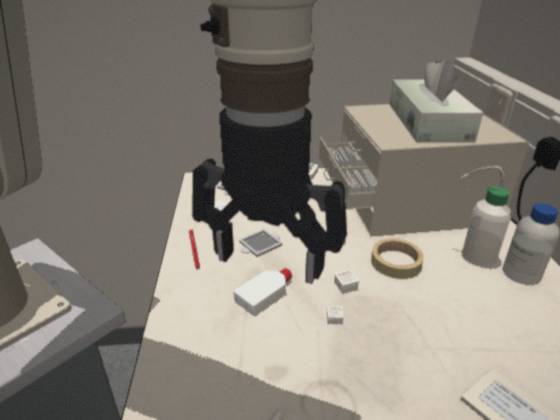

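Top view: long tray (187,174), square tray (277,249), flask (322,295) with its cap at (323,273), dish (208,237), cube (255,190), canister (324,203), timer (226,118).

Things that could be taken for the glass box are the white boxes at (364,246), which looks larger, and (375,282). The tape ring, bottles and pen are clutter. I'll measure these from the depth.

```bash
cat > seg.py <<'E'
from h import *
def blob(w,cx,cy,r,zlo,zhi):
    m=(np.hypot(w[...,0]-cx,w[...,1]-cy)<r)&(w[...,2]>zlo)&(w[...,2]<zhi)
    n,l,s,_=cv2.connectedComponentsWithStats(m.astype(np.uint8),connectivity=8)
    if n<2: return None
    k=1+np.argmax(s[1:,4]); p=w[l==k]
    (c,sz,a)=cv2.minAreaRect((p[:,:2]*1000).astype(np.float32))
    return np.round(c,1),np.round(sz,1),round(a,1),len(p),np.round(np.percentile(p[:,2],[5,50,95])*1000,1)
E
python3 - <<'E'
from seg import *
c=pickle.load(open('top0.pkl','rb'));w=cloud(c)
print(c['intrinsics'][0,0],c['tvec'])
for n,u,v,r,zl,zh in [('bench',240,270,.02,-.1,.1),('long',187,174,.1,.005,.02),('sq',277,249,.065,.005,.02),('flask',322,295,.08,.015,.04),('cap',323,274,.03,.01,.04),('dish',208,237,.045,.008,.03),('cube',255,190,.04,.02,.06),('can',324,203,.04,.03,.09),('timer',226,118,.06,.008,.03),('boxA',364,246,.035,.012,.04),('boxB',375,282,.03,.01,.04)]:
    print(n,np.round(w[v,u],3),blob(w,w[v,u,0],w[v,u,1],r,zl,zh))
cc=c['pixels'][95:320,160:400,::-1]
cv2.imwrite('pics/crop0.png',cv2.resize(np.clip(cc*1.5,0,255).astype(np.uint8),None,fx=2.6,fy=2.6,interpolation=cv2.INTER_CUBIC))
E
```

```text
486.1072697779254 [-0.21476311  0.5119634   1.07157787]
bench [ 0.382 -0.124 -0.005] (array([ 382.3, -124.2]), array([37.1, 37.5]), 0.7, 234, array([-4.4, -0.5,  2.8]))
long [0.606 0.008 0.004] (array([608.4,   5.9]), array([147.3,  79.7]), 6.8, 305, array([ 5.2,  7.2, 10.6]))
sq [ 0.433 -0.209  0.003] (array([ 435.2, -205.9]), array([63.7, 66.2]), 78.6, 196, array([ 5.1,  7.8, 10.9]))
flask [ 0.329 -0.312  0.028] (array([ 334.4, -312.8]), array([ 52.2, 108.1]), 85.8, 951, array([20.2, 24.1, 27.7]))
cap [ 0.376 -0.315  0.021] (array([ 367.4, -313.4]), array([40.8, 43.1]), 0.6, 236, array([16. , 23.8, 27.2]))
dish [ 0.456 -0.049  0.012] (array([456.7, -49.9]), array([56.4, 58.5]), 1.1, 527, array([10.8, 14.4, 17.8]))
cube [ 0.565 -0.155  0.037] (array([ 567.7, -154.2]), array([38. , 38.2]), 76.3, 286, array([27.7, 35.6, 39.4]))
can [ 0.534 -0.312  0.063] (array([ 541. , -314.3]), array([33.9, 34.1]), 62.6, 221, array([41.8, 63. , 66.5]))
timer [ 0.744 -0.081  0.014] (array([745.7, -77.8]), array([68. , 58.2]), 21.8, 640, array([11.7, 15.8, 19.4]))
boxA [ 0.443 -0.41   0.016] (array([ 440.6, -407.6]), array([33.1, 33.3]), 60.8, 208, array([17.2, 20.2, 24.3]))
boxB [ 0.361 -0.435  0.015] (array([ 361.6, -436.7]), array([24.7, 25. ]), 39.8, 119, array([12.1, 15.5, 18.4]))
```

View pics/crop0.png

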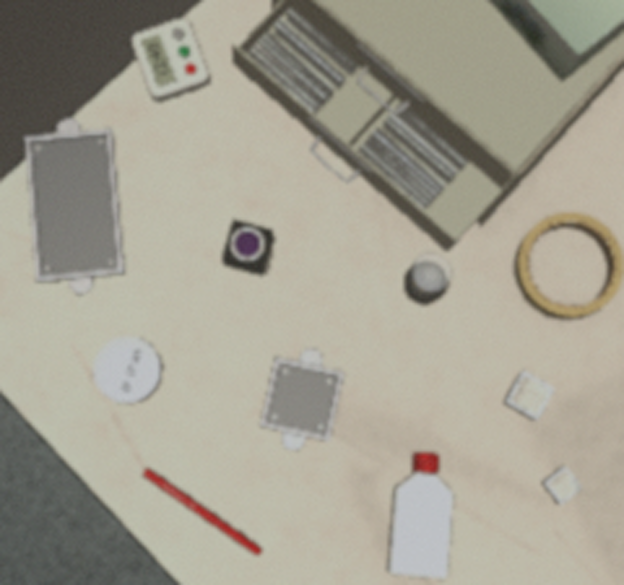

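The crop confirms it: the larger box is at crop (528,394), measured at 33 mm, and the smaller at (562,485), measured at 25 mm. I'll take the larger. Flask first.

```bash
cat >> h.py <<'E'
def go(x,y,z,f):
    """f: desired world angle (deg) of finger line; prints slide cm, spin deg"""
    o=get_obs(); r=R.from_quat(o['tool_rot']); M=r.as_matrix()
    cur=np.degrees(np.arctan2(M[1,1],M[0,1])); 
    s=M.T@(np.array([x,y,z])-o['eef_pos'])
    d=(f-cur+90)%180-90   # world yaw change
    print('t %.2f pos'%o['clock'],np.round(o['eef_pos'],4),'fing %.1f'%cur,'q6 %.2f'%o['joint_pos'][5],'tilt %.3f'%np.degrees(np.arccos(-M[2,2])),'SLIDE cm',np.round(s*100,2),'SPIN %.1f'%(-d),'w %.4f'%o['grip_width'])
E
python3 - <<'E'
from h import *
import workcell
print([n for n in dir(workcell) if not n.startswith('__')])
go(.325,-.312,.2,85.8)
try: print(grip_point_offset)
except Exception as e: print(e)
E
```

```text
['Unreachable', 'camera', 'get_obs', 'grip_point_offset', 'job_done', 'landmark_of', 'recognise']
t 0.90 pos [ 0.1685 -0.4708  0.2314] fing -70.3 q6 1.57 tilt 0.005 SLIDE cm [20.08 -9.67  3.13] SPIN 23.9 w 0.0855
0.0187
```

arm_command([
  [4,-2,0.6],
  [8,-3.9,1.2],
  [12,-5.8,1.8],
  [16,-7.7,2.4],
  [20.1,-9.7,3.1],
], spin=[5,10,15,20,23.9], jaw=8.5)

```text
clock: 1.52
eef_pos: [0.3261, -0.3108, 0.2004]
tool_rot: [0.999, -0.038, 0.0, 0.0]
ft_force: [-0.0, 0.1, -0.5]
grip_width: 0.0847
grasp_force: 0.0
```

arm_command([
  [0,0,0],
  [0,0,0],
  [0,0,0],
  [0,0,0],
  [0,0,0],
], spin=[0,0,0,0,0])

```text
clock: 2.15
eef_pos: [0.3246, -0.3122, 0.2004]
tool_rot: [0.999, -0.037, 0.0, 0.0]
ft_force: [0.4, 0.7, -0.0]
grip_width: 0.0848
grasp_force: 0.0
```

Run:
```python
from seg import *
go(.325,-.312,.005,85.8)
c=camera('wrist'); save(c,'w1'); pickle.dump(c,open('w1.pkl','wb')); w=cloud(c)
print(blob(w,.334,-.313,.08,.012,.04))
print('cap',landmark_of(c,'flask')[:1])
t=camera('top'); wt=cloud(t); pickle.dump(t,open('top1.pkl','wb'))
print('box',blob(w,.44,-.408,.035,.012,.04))
```

```text
t 2.15 pos [ 0.3246 -0.3122  0.2004] fing -94.3 q6 2.45 tilt 0.009 SLIDE cm [ 0.03 -0.03 19.54] SPIN -0.1 w 0.0848
(array([ 334.2, -313.2]), array([ 52. , 106.9]), 85.5, 3760, array([22.4, 25.8, 27.1]))
cap [{'centre': [284.1, 169.3], 'confidence': 0.88}]
box (array([ 439.5, -408. ]), array([33.2, 33.3]), 60.9, 1256, array([20.3, 22.1, 23.5]))
```

View pics/w1.png

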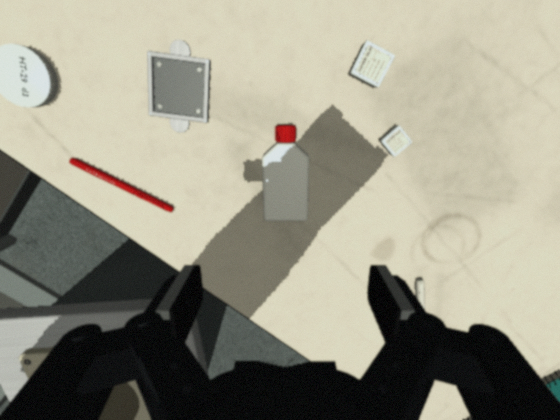

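The wrist view shows the flask at (285,185) with its cap at (285,133), the larger box at (372,63), the smaller at (395,140) and the square tray at (180,88). Both views agree to about 1 mm, so I'm descending.

arm_command([
  [0,-0.1,5],
  [0,-0.1,10],
  [0,-0.1,14],
  [0,-0.1,17],
  [0,-0.1,18.5],
], spin=[0,0,0,0,0])

```text
clock: 2.92
eef_pos: [0.3242, -0.3098, 0.0135]
tool_rot: [0.999, -0.037, -0.001, -0.001]
ft_force: [-0.0, -0.2, 0.5]
grip_width: 0.0852
grasp_force: 0.0
```

arm_command([
  [0,0,0.5],
  [0,0,1],
  [0,0,1],
  [0,0,1],
  [0,0,1],
], spin=[0,0,0,0,0])

```text
clock: 3.55
eef_pos: [0.3255, -0.311, 0.0058]
tool_rot: [0.999, -0.037, 0.0, 0.0]
ft_force: [0.6, -0.6, 0.2]
grip_width: 0.0849
grasp_force: 0.0
```

arm_command([
  [0,0,0],
  [0,0,0],
  [0,0,0],
  [0,0,0],
  [0,0,0],
], spin=[0,0,0,0,0], jaw=4.5)

```text
clock: 4.18
eef_pos: [0.3254, -0.3109, 0.0059]
tool_rot: [0.999, -0.037, 0.0, 0.0]
ft_force: [-0.8, 0.7, 5.7]
grip_width: 0.0503
grasp_force: 62.7
```

arm_command([
  [0,0,0],
  [0,0,-1],
  [0,0,-2.5],
  [0,0,-4.5],
  [0,0,-7],
], spin=[0,0,0,0,0])

```text
clock: 4.8
eef_pos: [0.3247, -0.3103, 0.0759]
tool_rot: [0.999, -0.037, -0.0, -0.0]
ft_force: [0.6, -0.0, -0.6]
grip_width: 0.0501
grasp_force: 62.4
```

Run:
```python
from seg import *
c=camera('wrist'); pickle.dump(c,open('w2.pkl','wb')); w=cloud(c)
o=get_obs();print(o['grip_width'],o['grasp_force'])
print('long',blob(w,.607,.008,.1,.005,.02),blob(cloud(pickle.load(open('w1.pkl','rb'))),.607,.008,.1,.005,.02))
p=w[np.hypot(w[...,0]-o['eef_pos'][0],w[...,1]-o['eef_pos'][1])<.06]; print(np.nanmin(p[:,2]),np.round(o['eef_pos'],4))
print('flask',blob(w,.334,-.313,.08,o['eef_pos'][2]+.005,o['eef_pos'][2]+.03))
go(.607-.009,.008-.001,.09,96.8)
```

```text
0.05005018485691398 62.463883459568024
long None None
-0.0015975906525038449 [ 0.3265 -0.312   0.0791]
flask (array([ 333.9, -310.7]), array([ 77.6, 107.8]), 85.5, 19325, array([90.9, 95.9, 99.6]))
t 4.85 pos [ 0.3265 -0.312   0.0791] fing -94.2 q6 2.45 tilt 0.266 SLIDE cm [ 24.74 -33.8   -1.1 ] SPIN -11.0 w 0.0501
```

arm_command([
  [1,-2.5,-3],
  [3,-7,-6],
  [5,-11.5,-8],
  [6.8,-16,-8],
  [8.5,-20,-8],
], spin=[0,0,0,0,0])

```text
clock: 5.48
eef_pos: [0.4253, -0.1159, 0.1558]
tool_rot: [0.999, -0.036, 0.001, 0.0]
ft_force: [0.6, -0.0, -0.0]
grip_width: 0.0498
grasp_force: 62.5
```

arm_command([
  [1.5,-4,0],
  [3,-7.5,0],
  [4.6,-11.2,0],
  [4.6,-11.2,0],
  [4.6,-11.2,0],
], spin=[-4,-8,-11,-11,-11])

```text
clock: 6.1
eef_pos: [0.4781, -0.0092, 0.155]
tool_rot: [0.998, 0.059, -0.001, 0.0]
ft_force: [-0.1, 0.1, -0.5]
grip_width: 0.05
grasp_force: 62.6
```

```bash
cat > tray.py <<'E'
from seg import *
from scipy.optimize import minimize
def trayfit(w,cx,cy,a,L,W,rim=.005):
    """fit rim ring: points with z in rim band should lie between inner and outer rectangles; also floor"""
    m=(np.hypot(w[...,0]-cx,w[...,1]-cy)<.1)&np.isfinite(w[...,2]); P=w[m]
    def ring(p,q):
        c,s=np.cos(p[2]),np.sin(p[2]); d=q[:,:2]-p[:2]
        x=c*d[:,0]+s*d[:,1]; y=-s*d[:,0]+c*d[:,1]
        e=np.maximum(abs(x)-L/2,abs(y)-W/2)  # signed to outer
        return e
    hi=P[(P[:,2]>.0058)&(P[:,2]<.013)]
    f=lambda p:-np.sum(np.exp(-((ring(p,hi)+rim/2)/.004)**2))
    best=min((minimize(f,[cx+dx,cy+dy,a+da],method='Nelder-Mead',options=dict(initial_simplex=None,xatol=1e-5)) for dx in(-.003,.003) for dy in(-.003,.003) for da in(-.04,.04)),key=lambda r:r.fun)
    return np.round([best.x[0]*1e3,best.x[1]*1e3,np.degrees(best.x[2])],1),len(hi),round(-best.fun,1)
E
python3 - <<'E'
from tray import *
t=cloud(pickle.load(open('top0.pkl','rb')))
print('top long',trayfit(t,.607,.008,.12,.136,.08)); print('top sq',trayfit(t,.433,-.208,-.2,.064,.064))
w1=cloud(pickle.load(open('w1.pkl','rb'))); print('w1 sq',trayfit(w1,.433,-.208,-.2,.064,.064))
c=camera('wrist'); save(c,'w3'); pickle.dump(c,open('w3.pkl','wb')); w=cloud(c)
print('w3 long',trayfit(w,.607,.008,.12,.136,.08)); print('w3 dish',blob(w,.4567,-.05,.045,.008,.03)); print('cube',blob(w,.568,-.154,.04,.025,.05))
o=get_obs(); z=o['eef_pos'][2]
print('flask',blob(w,o['eef_pos'][0],o['eef_pos'][1],.08,z+.012,z+.03))
go(.598,.007,.05,96.8)
E
```

```text
top long (array([607. ,   6. ,   7.2]), 363, np.float64(250.7))
top sq (array([ 433.8, -205.6,  -11.1]), 192, np.float64(140.0))
w1 sq (array([ 433. , -206.7,  -11.4]), 1232, np.float64(1060.9))
w3 long (array([606.7,   6. ,   7.2]), 1982, np.float64(1669.3))
w3 dish (array([468.4, -62.1]), array([57.4, 23.5]), 43.6, 784, array([13.6, 16. , 17.1]))
cube (array([ 567.4, -154. ]), array([38.8, 38.4]), 75.7, 2349, array([29. , 37.1, 39.2]))
flask (array([485.2,  -7.7]), array([111.4,  74.7]), 22.8, 18534, array([171.3, 174.9, 176.4]))
t 6.15 pos [ 0.478  -0.0096  0.1551] fing -83.2 q6 3.00 tilt 0.056 SLIDE cm [12.12 -0.24 10.49] SPIN -0.0 w 0.0502
```

View pics/w3.png

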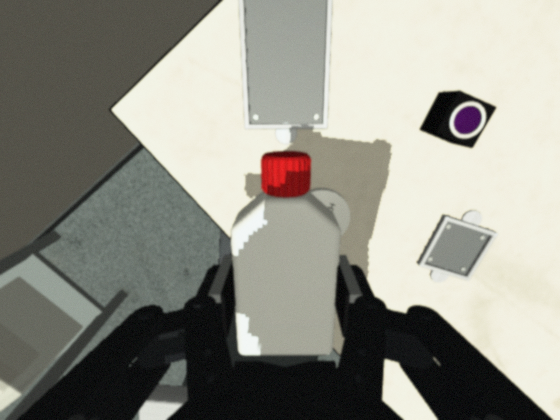

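The flask is straight in the gripper, with its cap at (286,175). The long tray ahead at (286,65) reads the same from both views: (606.7, 6.0) at 7.2°. Placing it now.

arm_command([
  [3,0,0],
  [7,0,2],
  [10.5,0,5],
  [12.1,0,8],
  [12.1,0,10.5],
], spin=[0,0,0,0,0])

```text
clock: 6.78
eef_pos: [0.5993, 0.0038, 0.0487]
tool_rot: [0.998, 0.058, -0.0, 0.0]
ft_force: [0.3, 0.7, -0.4]
grip_width: 0.0499
grasp_force: 62.6
```

arm_command([
  [0,0,1],
  [0,0,2],
  [0,0,2.8],
  [0,0,2.8],
  [0,0,2.8],
], spin=[0,0,0,0,0])

```text
clock: 7.4
eef_pos: [0.5993, 0.0052, 0.0231]
tool_rot: [0.998, 0.059, 0.001, 0.0]
ft_force: [0.1, -0.6, -0.5]
grip_width: 0.05
grasp_force: 62.6
```

Run:
```python
from h import *
go(.5978,.0049,.009,97.2)
```

```text
t 7.40 pos [0.5993 0.0052 0.0231] fing -83.2 q6 3.03 tilt 0.077 SLIDE cm [-0.16  0.02  1.41] SPIN -0.4 w 0.0500
```

arm_command([
  [-0.2,0,0.5],
  [-0.2,0,0.9],
  [-0.2,0,1.2],
  [-0.2,0,1.4],
  [-0.2,0,1.4],
], spin=[0,0,0,0,0])

```text
clock: 8.02
eef_pos: [0.5967, 0.005, 0.0089]
tool_rot: [0.998, 0.059, -0.0, 0.0]
ft_force: [-2.0, -0.2, 4.8]
grip_width: 0.0501
grasp_force: 63.2
```

arm_command([
  [0,0,0],
  [0,0,0],
  [0,0,0],
  [0,0,0],
  [0,0,0],
], spin=[0,0,0,0,0], jaw=7)

```text
clock: 8.65
eef_pos: [0.5969, 0.005, 0.0083]
tool_rot: [0.998, 0.059, 0.0, -0.0]
ft_force: [-0.2, 0.6, -0.0]
grip_width: 0.0697
grasp_force: 0.0
```

arm_command([
  [0,0,-1],
  [0,0,-3],
  [0,0,-6],
  [-1,0,-10],
  [-5,0,-14],
], spin=[0,0,0,0,0])

```text
clock: 9.28
eef_pos: [0.5485, -0.0008, 0.1502]
tool_rot: [0.998, 0.059, 0.001, 0.0]
ft_force: [0.6, -0.2, 0.8]
grip_width: 0.0701
grasp_force: 0.0
```

arm_command([
  [-3,0,-1],
  [-6,0,-2],
  [-8,0,-2],
  [-8,0,-2],
  [-8,0,-2],
], spin=[0,0,0,0,0], jaw=8.5)

```text
clock: 9.9
eef_pos: [0.4687, -0.0104, 0.1689]
tool_rot: [0.998, 0.059, 0.001, 0.0]
ft_force: [0.2, 0.0, 0.1]
grip_width: 0.0851
grasp_force: 0.0
```

Run:
```python
from tray import *
c=camera('wrist'); save(c,'w4'); pickle.dump(c,open('w4.pkl','wb')); w=cloud(c)
print('long',trayfit(w,.607,.006,.12,.136,.08)); print('flask',blob(w,.607,.006,.08,.02,.04))
print('dish',blob(w,.4567,-.05,.045,.008,.03)); 
t=camera('top'); wt=cloud(t); print('top dish',blob(wt,.4567,-.05,.045,.008,.03),'flask',blob(wt,.607,.006,.08,.02,.04))
d=recognise(c,'dish'); print(d[:1])
go(.4567,-.05,.0,96.8)
```

```text
long (array([606.7,   6. ,   7.1]), 1685, np.float64(1468.6))
flask (array([592.6,   5. ]), array([82.3, 52.1]), 6.6, 6145, array([27.5, 28.9, 30.1]))
dish (array([456. , -48.9]), array([59.4, 59.5]), 48.9, 2412, array([14.7, 16. , 17.1]))
top dish (array([456.4, -49.7]), array([56.6, 58.2]), 3.0, 524, array([10.6, 14.5, 17.7])) flask (array([605.4,   6.6]), array([109.2,  52.2]), 6.5, 875, array([23. , 27.1, 30.6]))
[{'centre': [315.2, 202.6], 'confidence': 0.75}]
t 10.05 pos [ 0.4685 -0.0103  0.1682] fing -83.2 q6 3.00 tilt 0.012 SLIDE cm [-1.65  3.8  16.82] SPIN 0.0 w 0.0848
```

View pics/w4.png

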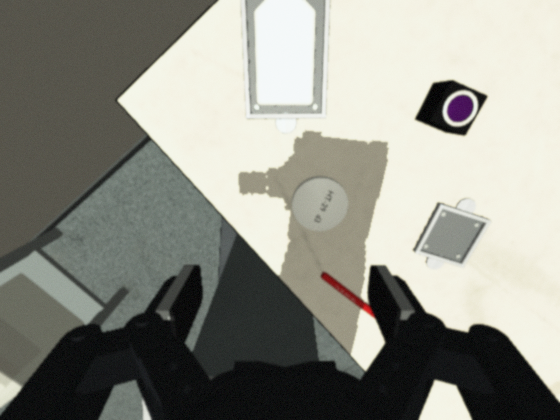

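The flask lies in the tray at (288,60 px), at (605.4, 6.6) with the body middle near (596.4, 5.5). The dish is at (318,204 px), at (456.2, -49.2). I need the fingertip height at partial opening before gripping the dish lid.

Run:
```python
from h import *
a=np.radians(-83.2); f=np.array([np.cos(a),np.sin(a)]); 
for n,tcp,hw in [('w3',(.478,-.0096,.1551),.025),('w4',(.4685,-.0103,.1682),.0425)]:
    w=cloud(pickle.load(open(n+'.pkl','rb'))); d=w-np.array(tcp); y=d[...,:2]@f; x=d[...,:2]@np.array([-f[1],f[0]])
    for s in (1,-1):
        m=(abs(x)<.02)&(s*y>hw+.002)&(s*y<hw+.02)&(abs(d[...,2])<.06)
        print(n,s,m.sum(),np.round(np.percentile(d[m][:,2],[0,2,10,50])*1e3,1), np.round(np.percentile(x[m],[2,98])*1e3,1))
```

```text
w3 1 2784 [ 6.3 12.8 23.4 53.1] [-6.7 13.3]
w3 -1 2751 [ 6.5 12.1 22.  51. ] [-5.7 13.3]
w4 1 1244 [17.5 20.7 26.4 44.2] [ 6.1 13.3]
w4 -1 1293 [17.3 20.4 26.2 44.2] [ 6.  13.2]
```

arm_command([
  [-1.7,3.7,3],
  [-1.7,3.7,8],
  [-1.7,3.7,12],
  [-1.7,3.7,14],
  [-1.7,3.7,14.5],
], spin=[0,0,0,0,0])

```text
clock: 10.68
eef_pos: [0.4543, -0.049, 0.0216]
tool_rot: [0.998, 0.059, -0.002, -0.0]
ft_force: [0.6, -0.5, -0.2]
grip_width: 0.085
grasp_force: 0.0
```

arm_command([
  [0,0,0.5],
  [0,0,1.0],
  [0,0,1.5],
  [0,0,2],
  [0,0,2],
], spin=[0,0,0,0,0], jaw=7.5)

```text
clock: 11.3
eef_pos: [0.4549, -0.0491, 0.003]
tool_rot: [0.998, 0.059, -0.0, -0.0]
ft_force: [0.7, -0.1, -0.3]
grip_width: 0.0749
grasp_force: 0.0
```

Run:
```python
from h import *
go(.4562,-.0492,-.002,96.8)
```

```text
t 11.30 pos [ 0.4549 -0.0491  0.003 ] fing -83.2 q6 2.92 tilt 0.038 SLIDE cm [0.13 0.03 0.5 ] SPIN -0.0 w 0.0749
```

arm_command([
  [0.1,0,0.3],
  [0.1,0,0.5],
  [0.1,0,0.5],
  [0.1,0,0.5],
  [0.1,0,0.5],
], spin=[0,0,0,0,0])

```text
clock: 11.92
eef_pos: [0.4563, -0.0491, -0.0016]
tool_rot: [0.998, 0.059, 0.0, 0.0]
ft_force: [0.2, -0.0, -0.1]
grip_width: 0.0749
grasp_force: 0.0
```

arm_command([
  [0,0,0],
  [0,0,0],
  [0,0,0],
  [0,0,0],
  [0,0,0],
], spin=[0,0,0,0,0], jaw=5.7)

```text
clock: 12.55
eef_pos: [0.4563, -0.0491, -0.0014]
tool_rot: [0.998, 0.059, 0.0, 0.0]
ft_force: [-1.0, -0.2, 5.0]
grip_width: 0.0577
grasp_force: 14.8
```

arm_command([
  [0,0,-0.2],
  [0,0,-0.6],
  [0,0,-1.2],
  [0,0,-2],
  [0,0,-3],
], spin=[0,0,0,0,0])

```text
clock: 13.18
eef_pos: [0.4562, -0.049, 0.0289]
tool_rot: [0.998, 0.059, -0.0, -0.0]
ft_force: [0.9, 0.4, 0.7]
grip_width: 0.0574
grasp_force: 14.8
```

Run:
```python
from h import *
o=get_obs(); c=camera('wrist'); save(c,'w5'); w=cloud(c)
e=o['eef_pos']; d=w-e
m=(np.hypot(d[...,0],d[...,1])<.027)&(d[...,2]<.035)&(d[...,2]>0)
p=d[m]; 
s=np.linalg.svd(p-p.mean(0),full_matrices=False)[2][2]; s*=np.sign(s[2]); print('normal',np.round(s,3),'top rel',np.round(p.mean(0),4),m.sum(),np.round(e,4))
go(.5964,.0055,.08,96.6); print(o['grip_width'],o['grasp_force'])
```

```text
normal [0.005 0.001 1.   ] top rel [0.0012 0.0002 0.0172] 7890 [ 0.4562 -0.049   0.0289]
t 13.22 pos [ 0.4573 -0.0492  0.0302] fing -83.2 q6 2.92 tilt 0.134 SLIDE cm [14.48 -3.78 -4.95] SPIN 0.2 w 0.0574
0.05740695930314754 14.803037493838929
```

View pics/w5.png

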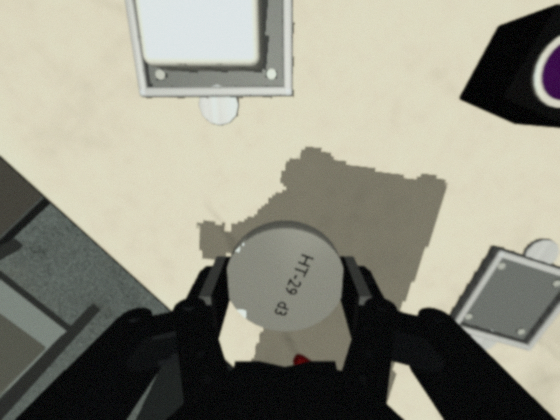

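The dish is held level, with its disc at (285,275) and normal (0.005, 0.001, 1). I'm carrying it to the flask gently.

arm_command([
  [0,0,-1.5],
  [1,-0.3,-3.5],
  [3,-0.8,-5.5],
  [5.5,-1.5,-6],
  [8,-2.2,-6],
], spin=[0,0,0,0,0])

```text
clock: 13.85
eef_pos: [0.5345, -0.0175, 0.0896]
tool_rot: [0.998, 0.059, 0.001, 0.0]
ft_force: [0.2, 0.6, 0.6]
grip_width: 0.0568
grasp_force: 14.8
```

arm_command([
  [2.5,-0.6,0],
  [4.5,-1.1,0],
  [5.8,-1.4,0],
  [6.5,-1.6,0.5],
  [6.5,-1.6,1.5],
], spin=[0,0,0,0,0])

```text
clock: 14.48
eef_pos: [0.5961, 0.0059, 0.0731]
tool_rot: [0.998, 0.059, 0.0, 0.0]
ft_force: [-0.8, 0.5, -0.1]
grip_width: 0.0574
grasp_force: 14.8
```

arm_command([
  [0,0,0.7],
  [0,0,1.4],
  [0,0,2],
  [0,0,2],
  [0,0,2],
], spin=[0,0,0,0,0])

```text
clock: 15.1
eef_pos: [0.5959, 0.0058, 0.0535]
tool_rot: [0.998, 0.059, 0.0, 0.0]
ft_force: [-0.3, -0.1, -0.2]
grip_width: 0.057
grasp_force: 14.8
```

Run:
```python
from h import *
go(.5954,.0053,.027,96.6)
```

```text
t 15.10 pos [0.5959 0.0058 0.0535] fing -83.2 q6 3.03 tilt 0.025 SLIDE cm [-0.06  0.05  2.65] SPIN 0.2 w 0.0570
```

arm_command([
  [-0.1,0,0.8],
  [-0.1,0,1.6],
  [-0.1,0,2.2],
  [-0.1,0,2.6],
  [-0.1,0,2.6],
], spin=[0,0,0,0,0])

```text
clock: 15.72
eef_pos: [0.5947, 0.0057, 0.0271]
tool_rot: [0.998, 0.059, -0.0, -0.0]
ft_force: [0.3, 0.2, -0.4]
grip_width: 0.0573
grasp_force: 14.8
```

arm_command([
  [0,0,0],
  [0,0,0],
  [0,0,0],
  [0,0,0],
  [0,0,0],
], spin=[0,0,0,0,0], jaw=7.5)

```text
clock: 16.35
eef_pos: [0.5947, 0.0057, 0.0273]
tool_rot: [0.998, 0.059, 0.0, 0.0]
ft_force: [0.2, 0.7, -0.2]
grip_width: 0.0747
grasp_force: 0.0
```

arm_command([
  [0,0,-0.7],
  [0,0,-2.5],
  [0,0,-6],
  [-4,0,-10],
  [-9,1,-14],
], spin=[0,0,0,0,0])

```text
clock: 16.98
eef_pos: [0.508, -0.014, 0.1674]
tool_rot: [0.998, 0.06, 0.001, 0.0]
ft_force: [0.4, -0.9, 0.5]
grip_width: 0.0751
grasp_force: 0.0
```

arm_command([
  [-2,2,0],
  [-3,5,0],
  [-4,7,0],
  [-5,8,0],
  [-5,8,0],
], spin=[-8,-16,-16,-16,-16])

```text
clock: 17.6
eef_pos: [0.4676, -0.0999, 0.1662]
tool_rot: [0.98, 0.197, 0.0, -0.0]
ft_force: [-0.6, -0.3, -0.2]
grip_width: 0.0746
grasp_force: 0.0
```

Run:
```python
from tray import *
c=camera('wrist'); save(c,'w6'); pickle.dump(c,open('w6.pkl','wb')); w=cloud(c)
print('dish',blob(w,.597,.006,.045,.036,.05)); print('flask',blob(w,.607,.006,.08,.022,.034)); print('cube',blob(w,.567,-.154,.04,.025,.05))
print('sq',trayfit(w,.433,-.206,-.2,.064,.064))
go(.567,-.154,.1,-14.1)
```

```text
dish (array([5.817e+02, 5.000e-01]), array([33.5, 59.6]), 23.0, 3069, array([42.3, 43.9, 45.2]))
flask (array([568.3,   1.6]), array([34.1, 51.8]), 6.8, 1439, array([26.6, 28.8, 30. ]))
cube (array([ 567.3, -154.3]), array([38.5, 38.4]), 75.8, 2007, array([32.5, 37.2, 39.3]))
sq (array([ 433.8, -205.5,  -11.6]), 805, np.float64(704.3))
t 17.65 pos [ 0.468  -0.0995  0.1661] fing -67.2 q6 2.53 tilt 0.032 SLIDE cm [7.01 8.86 6.61] SPIN -53.1 w 0.0748
```

View pics/w6.png

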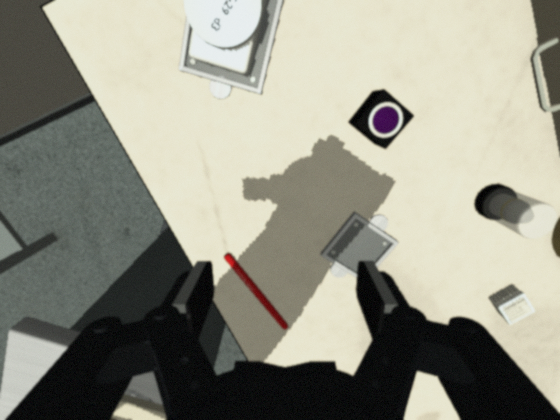

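The dish sits level on the flask, its top at 44 mm (about (225,15 px)). The cube is at (381,118 px), (567.3, -154.3), and the square tray at (360,245 px). I'm going to the cube.

arm_command([
  [1.5,2,0],
  [3,4,0],
  [4.5,6,2],
  [6,7.5,4],
  [7,8.9,5],
], spin=[-10.6,-21.2,-31.8,-42.4,-53])

```text
clock: 18.27
eef_pos: [0.5677, -0.1535, 0.1143]
tool_rot: [0.787, 0.617, -0.0, -0.001]
ft_force: [0.2, -0.2, 0.5]
grip_width: 0.0752
grasp_force: 0.0
```

arm_command([
  [0,0,1],
  [0,0,1.6],
  [0,0,1.6],
  [0,0,1.6],
  [0,0,1.6],
], spin=[0,0,0,0,0])

```text
clock: 18.9
eef_pos: [0.5673, -0.1545, 0.1006]
tool_rot: [0.789, 0.614, 0.0, 0.0]
ft_force: [-0.1, -0.5, 0.2]
grip_width: 0.0752
grasp_force: 0.0
```

Run:
```python
from seg import *
c=camera('wrist'); pickle.dump(c,open('w7.pkl','wb')); w=cloud(c)
print('cube',blob(w,.567,-.154,.04,.025,.05))
go(.5673,-.1543,.016,-14.2)
```

```text
cube (array([ 567.5, -154.6]), array([38.5, 38.2]), 75.5, 2495, array([31.6, 37.2, 39.2]))
t 18.95 pos [ 0.5673 -0.1546  0.1006] fing -14.2 q6 1.55 tilt 0.067 SLIDE cm [ 0.03 -0.02  8.46] SPIN -0.0 w 0.0748
```

arm_command([
  [0,0,2.5],
  [0,0,5],
  [0,0,7],
  [0,0,8.4],
  [0,0,8.7],
], spin=[0,0,0,0,0])

```text
clock: 19.58
eef_pos: [0.5665, -0.1545, 0.0121]
tool_rot: [0.789, 0.614, -0.0, -0.001]
ft_force: [-0.5, 0.1, -1.4]
grip_width: 0.0748
grasp_force: 0.0
```

arm_command([
  [0,0,0],
  [0,0,0],
  [0,0,0],
  [0,0,0],
  [0,0,0],
], spin=[0,0,0,0,0])

```text
clock: 20.2
eef_pos: [0.5672, -0.1546, 0.0131]
tool_rot: [0.789, 0.614, 0.0, 0.0]
ft_force: [-0.9, -1.0, -0.5]
grip_width: 0.0754
grasp_force: 0.0
```

arm_command([
  [0,0,0],
  [0,0,0],
  [0,0,0],
  [0,0,0],
  [0,0,0],
], spin=[0,0,0,0,0], jaw=3.2)

```text
clock: 20.82
eef_pos: [0.5674, -0.1546, 0.0131]
tool_rot: [0.789, 0.614, 0.0, 0.0]
ft_force: [0.4, 0.4, 2.7]
grip_width: 0.0369
grasp_force: 60.9
```

Run:
```python
from h import *
o=get_obs();print(o['grip_width'],o['grasp_force']); go(.4335,-.206,.06,-11.4)
```

```text
0.036880365221250655 60.908024311065674
t 20.82 pos [ 0.5674 -0.1546  0.0131] fing -14.2 q6 1.55 tilt 0.035 SLIDE cm [ -8.26 -11.71  -4.7 ] SPIN -2.8 w 0.0369
```

Lift, then carry the cube to above the square tray.

arm_command([
  [0,0,-1.5],
  [0,0,-4],
  [-1.5,-2,-6],
  [-3.5,-5,-6],
  [-5.5,-8,-6],
], spin=[0,0,0,-1,-2])

```text
clock: 21.45
eef_pos: [0.4755, -0.1886, 0.0739]
tool_rot: [0.778, 0.628, 0.0, 0.001]
ft_force: [0.0, -1.0, -0.9]
grip_width: 0.0372
grasp_force: 60.6
```

arm_command([
  [-1.4,-2,0],
  [-2.5,-3.4,0.5],
  [-2.7,-3.8,2],
  [-2.7,-3.8,2.5],
  [-2.7,-3.8,2.5],
], spin=[-0.8,-0.8,-0.8,-0.8,-0.8])

```text
clock: 22.08
eef_pos: [0.4334, -0.2065, 0.0477]
tool_rot: [0.774, 0.633, -0.0, -0.0]
ft_force: [-0.4, -0.4, -0.4]
grip_width: 0.037
grasp_force: 60.6
```

Run:
```python
from h import *
go(.4335,-.206,.0165,-11.4)
c=camera('wrist'); w=cloud(c); e=get_obs()['eef_pos']; d=w-e
m=(np.hypot(d[...,0],d[...,1])<.03)&(d[...,2]<.035)&(d[...,2]>0.015); p=d[m]; print(m.sum(),np.round(np.percentile(p[:,2],[5,50,95]),4)); print(cv2.minAreaRect((p[:,:2]*1000).astype(np.float32)))
```

```text
t 22.07 pos [ 0.4334 -0.2065  0.0477] fing -11.4 q6 1.32 tilt 0.032 SLIDE cm [0.05 0.01 3.12] SPIN 0.0 w 0.0370
7026 [0.0181 0.0239 0.0307]
((0.07444953918457031, 0.40257835388183594), (38.56033706665039, 58.5626220703125), 78.79853820800781)
```

arm_command([
  [0,0,1],
  [0,0,2],
  [0,0,2.7],
  [0,0,3.1],
  [0,0,3.1],
], spin=[0,0,0,0,0])

```text
clock: 22.75
eef_pos: [0.4331, -0.2066, 0.0166]
tool_rot: [0.774, 0.633, -0.0, -0.0]
ft_force: [-0.4, -0.0, -0.1]
grip_width: 0.037
grasp_force: 60.6
```

arm_command([
  [0,0,0],
  [0,0,0],
  [0,0,0],
  [0,0,0],
  [0,0,0],
], spin=[0,0,0,0,0], jaw=6)

```text
clock: 23.38
eef_pos: [0.4332, -0.2066, 0.0169]
tool_rot: [0.774, 0.633, 0.0, 0.0]
ft_force: [0.9, -0.0, 0.3]
grip_width: 0.06
grasp_force: 0.0
```

arm_command([
  [0,0,-0.7],
  [0,0,-2.5],
  [0,0,-6],
  [0,0,-10],
  [0,0,-13],
], spin=[0,0,0,0,0])

```text
clock: 24.0
eef_pos: [0.4337, -0.2069, 0.1492]
tool_rot: [0.774, 0.633, 0.0, 0.001]
ft_force: [0.8, 0.3, 0.7]
grip_width: 0.06
grasp_force: 0.0
```

Run:
```python
from tray import *
go(.4400,-.4078,.09,-29.1)
c=camera('wrist'); save(c,'w8'); pickle.dump(c,open('w8.pkl','wb')); w=cloud(c)
print('cube',blob(w,.4335,-.206,.04,.03,.06)); print('box',blob(w,.44,-.408,.035,.012,.04))
t=camera('top'); wt=cloud(t); print('top cube',blob(wt,.4335,-.206,.04,.03,.06)); print('top box',blob(wt,.44,-.408,.035,.012,.04))
```

```text
t 24.00 pos [ 0.4337 -0.2069  0.1492] fing -11.4 q6 1.32 tilt 0.126 SLIDE cm [-19.57   4.58   5.94] SPIN 17.7 w 0.0600
cube (array([ 432.5, -206.3]), array([38.2, 37.7]), 79.8, 1718, array([37.6, 40.3, 42.2]))
box (array([ 439.9, -407.9]), array([33.4, 33.4]), 61.2, 656, array([13.5, 21.9, 23.2]))
top cube None
top box (array([ 440.6, -407.4]), array([32.9, 33.2]), 61.5, 210, array([16.8, 20.5, 23.9]))
```

View pics/w8.png

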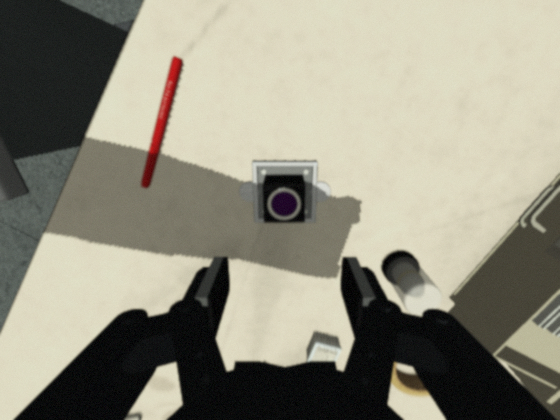

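The cube stands in the square tray at (284,195 px), at (432.5, -206.3), with its top at about 41 mm. The larger box is at (325,345 px), at (440.2, -407.7). I'm going to it at a safe height.

arm_command([
  [-3,0.7,0],
  [-8,1.9,0],
  [-13,3,0],
  [-17,4,0],
  [-19.6,4.6,1],
], spin=[4,8,12,16,17.7])

```text
clock: 24.72
eef_pos: [0.4394, -0.4101, 0.1365]
tool_rot: [0.863, 0.506, 0.0, 0.0]
ft_force: [0.1, 1.0, 0.6]
grip_width: 0.06
grasp_force: 0.0
```

arm_command([
  [0,0,2],
  [0,0,4],
  [0,0,5],
  [0,0,5],
  [0,0,5],
], spin=[0,0,0,0,0])

```text
clock: 25.35
eef_pos: [0.44, -0.4081, 0.0876]
tool_rot: [0.862, 0.507, 0.0, 0.001]
ft_force: [-0.1, 0.6, -0.2]
grip_width: 0.0597
grasp_force: 0.0
```

Run:
```python
from seg import *
go(.4401,-.4078,.004,-28.9)
c=camera('wrist'); save(c,'w9'); w=cloud(c)
print('box',blob(w,.44,-.408,.035,.012,.04)); print('can',blob(w,.541,-.314,.04,.03,.09))
```

```text
t 25.35 pos [ 0.44   -0.4081  0.0876] fing -29.1 q6 1.33 tilt 0.068 SLIDE cm [ 0.03 -0.01  8.36] SPIN -0.2 w 0.0597
box (array([ 440. , -408.3]), array([33.4, 33. ]), 60.5, 1828, array([18.9, 22.1, 23.2]))
can (array([ 536.9, -320.6]), array([22.3, 34.9]), 52.2, 3570, array([38.5, 64.4, 65.9]))
```

View pics/w9.png

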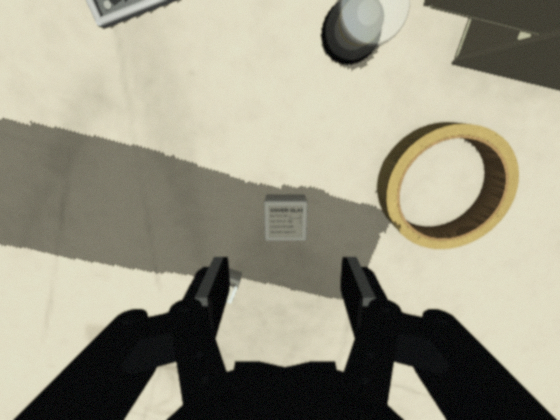

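In the close view the larger box (33 mm) is centred at (285,220). The small one at (237,283) is clear of the fingers, and so is the tape ring. Descending.

arm_command([
  [0,0,2.5],
  [0,0,5],
  [0,0,7],
  [0,0,7.9],
  [0,0,8.1],
], spin=[0,0,0,0,0])

```text
clock: 26.02
eef_pos: [0.4397, -0.4079, 0.0061]
tool_rot: [0.862, 0.507, 0.0, 0.0]
ft_force: [0.1, 0.7, -0.5]
grip_width: 0.0603
grasp_force: 0.0
```

arm_command([
  [0,0,0],
  [0,0,0],
  [0,0,0],
  [0,0,0],
  [0,0,0],
], spin=[0,0,0,0,0])

```text
clock: 26.65
eef_pos: [0.4395, -0.4079, 0.006]
tool_rot: [0.862, 0.507, -0.0, 0.0]
ft_force: [-0.1, 0.4, -0.4]
grip_width: 0.0596
grasp_force: 0.0
```

arm_command([
  [0,0,0],
  [0,0,0],
  [0,0,0],
  [0,0,0],
  [0,0,0],
], spin=[0,0,0,0,0], jaw=2.8)

```text
clock: 27.28
eef_pos: [0.4398, -0.4081, 0.0062]
tool_rot: [0.862, 0.507, 0.0, 0.0]
ft_force: [-1.0, 0.4, 2.2]
grip_width: 0.0312
grasp_force: 59.6
```

arm_command([
  [0,0,-1],
  [0,0,-3],
  [0,0,-6],
  [0,0,-9],
  [0,0,-11],
], spin=[0,0,0,0,0])

```text
clock: 27.9
eef_pos: [0.4398, -0.4081, 0.1178]
tool_rot: [0.862, 0.507, 0.0, 0.001]
ft_force: [-0.4, 0.7, -0.7]
grip_width: 0.0314
grasp_force: 59.4
```

Run:
```python
from h import *
o=get_obs();print(o['grip_width'],o['grasp_force']); go(.4327,-.2063,.1,-11)
```

```text
0.03144910692941758 59.44940686225891
t 27.90 pos [ 0.4398 -0.4081  0.1178] fing -29.1 q6 1.33 tilt 0.079 SLIDE cm [ 17.28 -10.43   1.76] SPIN -18.1 w 0.0314
```

arm_command([
  [2.5,-1.5,0],
  [7,-4.2,0],
  [11.5,-7,0],
  [15,-9,0],
  [17.3,-10.4,0],
], spin=[-4,-8,-12,-16,-18.1])

```text
clock: 28.52
eef_pos: [0.4322, -0.2041, 0.1162]
tool_rot: [0.771, 0.637, -0.0, -0.0]
ft_force: [0.1, -0.4, -0.3]
grip_width: 0.0315
grasp_force: 59.5
```

arm_command([
  [0,0,1],
  [0,0,2.5],
  [0,0,3.5],
  [0,0,3.5],
  [0,0,3.5],
], spin=[0,0,0,0,0])

```text
clock: 29.15
eef_pos: [0.433, -0.2066, 0.081]
tool_rot: [0.772, 0.636, -0.0, 0.0]
ft_force: [-0.8, -0.7, -0.8]
grip_width: 0.0316
grasp_force: 59.5
```

Run:
```python
from seg import *
go(.4325,-.2063,.0457,-11)
c=camera('wrist'); save(c,'w10'); w=cloud(c); e=get_obs()['eef_pos']
print('box',blob(w,e[0],e[1],.022,e[2]+.010,e[2]+.02))
```

```text
t 29.15 pos [ 0.433  -0.2066  0.081 ] fing -11.0 q6 1.32 tilt 0.015 SLIDE cm [ 0.03 -0.05  3.53] SPIN -0.0 w 0.0316
box (array([ 433.2, -206.6]), array([34. , 38.3]), 79.3, 3934, array([94.2, 97. , 98.1]))
```

arm_command([
  [0,0,1.2],
  [0,0,2.3],
  [0,0,3],
  [0,0,3.3],
  [0,0,3.5],
], spin=[0,0,0,0,0])

```text
clock: 29.82
eef_pos: [0.4329, -0.2061, 0.0457]
tool_rot: [0.772, 0.636, -0.0, -0.0]
ft_force: [-0.4, 0.0, 0.3]
grip_width: 0.0313
grasp_force: 59.5
```

arm_command([
  [0,0,0],
  [0,0,0],
  [0,0,0],
  [0,0,0],
  [0,0,0],
], spin=[0,0,0,0,0])

```text
clock: 30.45
eef_pos: [0.4328, -0.2061, 0.046]
tool_rot: [0.772, 0.636, 0.0, 0.0]
ft_force: [1.3, 0.3, -0.6]
grip_width: 0.0313
grasp_force: 59.5
```

Run:
```python
from h import *
o=get_obs();print(o['ft_force']); go(.4325,-.2063,.0454,-11)
```

```text
[ 1.25972242  0.26561308 -0.64807603]
t 30.45 pos [ 0.4328 -0.2061  0.046 ] fing -11.0 q6 1.32 tilt 0.007 SLIDE cm [-0.03 -0.03  0.06] SPIN -0.0 w 0.0313
```

arm_command([
  [0,0,0.05],
  [0,0,0.05],
  [0,0,0.05],
  [0,0,0.05],
  [0,0,0.05],
], spin=[0,0,0,0,0])

```text
clock: 31.08
eef_pos: [0.4328, -0.2061, 0.0454]
tool_rot: [0.772, 0.636, 0.0, -0.0]
ft_force: [-0.0, 0.3, -0.5]
grip_width: 0.0313
grasp_force: 59.5
```

arm_command([
  [0,0,0],
  [0,0,0],
  [0,0,0],
  [0,0,0],
  [0,0,0],
], spin=[0,0,0,0,0], jaw=5.5)

```text
clock: 31.7
eef_pos: [0.4328, -0.2061, 0.0454]
tool_rot: [0.772, 0.636, 0.0, 0.0]
ft_force: [0.2, 0.7, -0.1]
grip_width: 0.0548
grasp_force: 0.0
```

arm_command([
  [0,0,-0.7],
  [0,0,-2.5],
  [0,0,-6],
  [0,0,-10],
  [0,0,-14],
], spin=[0,0,0,0,0])

```text
clock: 32.33
eef_pos: [0.4327, -0.206, 0.1871]
tool_rot: [0.772, 0.636, 0.0, 0.0]
ft_force: [0.9, -0.4, -0.7]
grip_width: 0.0551
grasp_force: 0.0
```

arm_command([
  [-2,0,0],
  [-6,0,0],
  [-9,0,0],
  [-10,0,0],
  [-10,0,0],
], spin=[0,0,0,0,0])

```text
clock: 32.95
eef_pos: [0.4136, -0.3044, 0.1854]
tool_rot: [0.772, 0.636, 0.0, -0.0]
ft_force: [-0.1, 1.2, -0.7]
grip_width: 0.0547
grasp_force: 0.0
```

Run:
```python
from seg import *
c=camera('wrist'); save(c,'w11'); w=cloud(c); t=camera('top'); save(t,'t11'); wt=cloud(t)
for n,q in (('w',w),('t',wt)):
    print(n,'box',blob(q,.4327,-.2063,.03,.052,.07),'cube',blob(q,.4327,-.2063,.035,.03,.044))
    print(' dish',blob(q,.596,.006,.045,.036,.05),'flask',blob(q,.607,.006,.08,.02,.034))
    print(' can',blob(q,.541,-.314,.04,.03,.09),'timer',blob(q,.745,-.078,.06,.008,.03))
cv2.imwrite('pics/t11c.png',cv2.resize(np.clip(t['pixels'][95:320,160:400,::-1]*1.5,0,255).astype(np.uint8),None,fx=2.6,fy=2.6))
```

```text
w box (array([ 432.1, -206.7]), array([32.3, 33. ]), 78.9, 1617, array([59.8, 61.1, 62.4])) cube (array([ 432.7, -207.1]), array([37.3, 37.6]), 78.8, 220, array([37.9, 39.5, 40.8]))
 dish None flask None
 can (array([ 540.1, -315.1]), array([34.2, 34.4]), 84.3, 1552, array([35.8, 64.4, 65.8])) timer None
t box (array([ 432.8, -205.6]), array([32.8, 32.9]), 78.8, 222, array([56.8, 59.5, 62.6])) cube (array([ 432.9, -206.2]), array([37.2, 37.6]), 79.7, 47, array([34.5, 38.4, 42.5]))
 dish (array([594.9,   5.4]), array([58.7, 58.4]), 46.9, 537, array([38.8, 42.4, 45.7])) flask (array([567.7,   1.4]), array([32.9, 51.8]), 8.5, 197, array([22.4, 27. , 30.3]))
 can (array([ 540.7, -314.1]), array([33.8, 33.3]), 66.4, 224, array([37.8, 62.9, 66.3])) timer (array([746.2, -77.6]), array([68.2, 58. ]), 21.1, 639, array([11.7, 15.5, 19.9]))
```

View pics/w11.png

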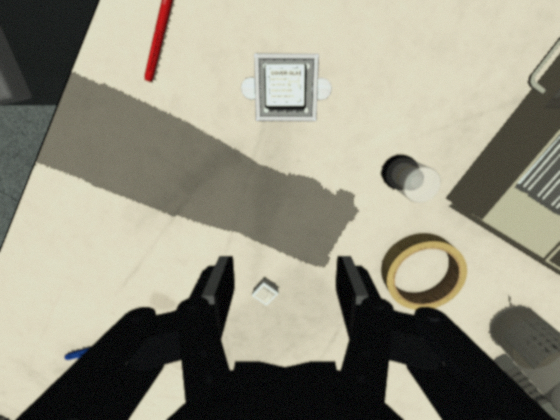

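View pics/t11c.png

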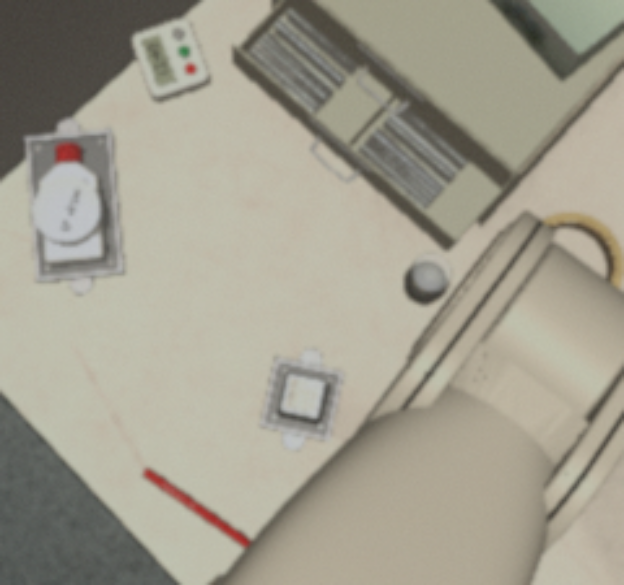

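Both stacks are standing. The box is central on the cube at (285,85 px) in the wrist view, and the dish is on the middle of the flask at crop (68,203). The canister and timer haven't moved and the arm is clear, so I'm handing in.

```bash
python3 -c "
from workcell import *
print(job_done())"
```

```text
the job is handed in; nothing more can be done
None
```

I handed the job in at about 33 s with both stacks standing freely: dish on the flask in the long tray, larger glass box on the cube in the square tray. Every placement measured within tolerance, the canister and timer had not moved, and the verdict itself was not returned.

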